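# Take the blade off a fan with a reverse-threaded spinner

### The job

Strip the bench fan for cleaning: the black spinner that holds its blade has a reverse (left-hand) thread, so unscrew it clockwise as seen from above, without wrenching it, and stand it upright, fin up, in the small section of the steel tray. Then lift the grey blade off the motor and lay it flat in the tray's big section. Set both down rather than dropping them, and leave the oil can, black tape roll and tape measure where they are.

Things in the scene. Friction and masses are not known exactly. Their poses are not given: they have to be found in the camera images.
- fan_face (a point): Fan motor, fixed to the bench: grey 140 mm square plate, aluminium drum 104 mm across, shaft axis straight up. Point on the axis on the drum's top face, 50 mm above the bench. The blade's hub stands loosely on this face.
- spigot_top (a point): Top of the fixed steel spigot on the motor's axis, 73 mm above the face, 32 mm across its threads; it does not turn. Coarse LEFT-HAND two-start thread, 24 mm a turn: turned clockwise seen from above, the spinner climbs 3.8 mm per rad and is free after about 3.6 rad (205 deg), 14 mm up; anticlockwise it meets a stop within 0.4 rad.
- spinner_grip (a point): Black spinner (cap nut, about 70 g): round skirt 52 mm across, 36 mm tall, open below, with an upright straight grip fin on top, 70 mm long, 14 mm thick, 36 to 77 mm above the underside. Point: fin centre, on the axis, 57 mm above the underside; x along the fin, z up. Starts screwed down onto the blade's hub; turns easily; once unscrewed, lift 20 mm more to clear the spigot.
- blade_hub (a point): Grey fan blade (about 140 g): tubular hub 54 mm across, 44 mm tall, bore 40 mm; four paddles reach 82 mm from the axis, all within the hub's lowest 16 mm; the hub above them is free to grip. Point on the axis, 34 mm above the blade's underside, z up. Loose over the spigot, under the spinner; its underside must rise 75 mm to clear the spigot.
- tray_small (a point): Centre of the floor of the small section of the shallow steel tray (200 x 306 x 28 mm, fixed; walls 4 mm thick and 28 mm high, divider 22 mm high). Small section: 192 mm along x, 102 mm along y inside. The floor is 4 mm above the bench. x and y lie along the tray's sides.
- tray_big (a point): Centre of the floor of the tray's big section, 192 x 192 mm inside, 151 mm along +y from the small section's centre; floor 4 mm above the bench. Same axes.
- oil_can: Green oil can with a tall spout, 70 mm across, 175 mm tall, loose, stands at the back. Origin under its centre.
- tape_electrical: Roll of black tape, 53 mm across, 19 mm tall, loose, lies at the back left. Origin under its centre.
- tape_measure: Yellow tape measure, 104 mm long, 65 mm tall, loose, stands at the back right of the middle. Origin under its centre.
Not all that is in view belongs to the job. There is more than one size of the part that bears spinner_grip; the job needs the larger. There is more than one size of the part that bears fan_face; the job needs the larger.

How it is judged:
On the way, in this order (a step that is already met when the one before it is completed fails the run):
1. the spinner is unscrewed and lifted clear of the spigot, the blade still on the motor (z of spinner_grip in the frame of fan_face above 0.132 m and z of blade_hub in the frame of fan_face below 0.045 m), for 0.1 s.
2. the spinner stands in the small section of the tray (y of spinner_grip in the frame of tray_small between -0.047 and 0.047 m and x of spinner_grip in the frame of tray_small between -0.092 and 0.092 m and z of spinner_grip in the frame of tray_small below 0.063 m and angle between spinner_grip's own z axis and vertical below 0.15 rad), for 0.2 s.
3. the blade is lifted off the spigot (z of blade_hub in the frame of fan_face above 0.105 m), for 0.1 s.
At the end, for the whole second after the job is handed in: The spinner stands upright (within 0.12 rad), fin up, on the floor of the tray's small section, and the blade lies flat (within 0.08 rad) on the floor of the big section, its hub within 30 mm of the section's centre each way; both released and at rest (y of spinner_grip in the frame of tray_small between -0.047 and 0.047 m and x of spinner_grip in the frame of tray_small between -0.092 and 0.092 m and z of spinner_grip in the frame of tray_small below 0.063 m and angle between spinner_grip's own z axis and vertical below 0.12 rad and linear speed of each of spinner, blade below 0.02 m/s and y of blade_hub in the frame of tray_big between -0.03 and 0.03 m and x of blade_hub in the frame of tray_big between -0.03 and 0.03 m and z of blade_hub in the frame of tray_big below 0.04 m and angle between blade_hub's own z axis and vertical below 0.08 rad); the robot touches nothing.
It fails at once if the spinner is wrenched against its thread with more than 150 N (contact force between spinner and fan above 150 N).
It fails at once if the spinner is dropped from more than about 30 mm (contact force between spinner and anything else below 0.02 N and height (world z) of spinner_grip between 0.092 and 0.142 m).
It fails at once if the blade is dropped from more than about 30 mm (contact force between blade and anything else below 0.02 N and height (world z) of blade_hub between 0.069 and 0.08 m).
It fails at once if the oil can, black tape roll or tape measure is moved more than 30 mm (distance of any of oil_can, tape_electrical, tape_measure from where it was at the start of the episode above 0.03 m).
It also fails if it takes over 72 s, if anything falls off the work surface, if the arm or the gripper's body presses on something with over 40 N, if the wrist force passes 120 N, or if a joint passes its speed limit or range.

### The arm

A 6-joint arm with a two-finger parallel gripper is mounted at the origin on a cart in front of the work surface, level with it; the furniture and walls round the work are solid. World frame = base frame: x ahead of the robot, y to its left, z up, the work surface at z = 0. Lengths are in m, angles in rad, forces in N, time in s.
With the tool pointing down it reaches from about 0.35 to 0.725 m from the base axis. Payload 4.3 kg.
Tool frame: the origin (TCP) lies at the very end of the fingers, on their centre line; the grasp point (between the pads) lies 19 mm behind it; y points along the fingers, z is the direction in which the jaws open and shut, and the axes are right-handed (so a half turn about y gives the same grasp; the last joint's range is limited). The gripper opens to 85 mm and grips with 20 to 120 N. Pads are 22 mm wide; open, the fingers measure 114 mm over their backs; the gripper's body (76 mm by 85 mm) begins 54 mm behind the grasp point. The pads swing forward as they close: fully open they stand 13 mm farther back than shut.
Start: joints at [-1.403, 0.377, 0.081, 1.274, 0, 1.46], TCP at [0.158, -0.553, 0.199] pointing down, gripper open.
Joint ranges: [-2.72, 2.72], [-0.84, 1.66], [-1.02, 1.22], [-1.77, 2.12], [-1.37, 1.28], [-3.14, 3.14]. Speed limits (rad/s): [2.57, 2.57, 3.14, 3.14, 3.14, 3.14].

### API

Orientations are given as a rotation vector (axis times angle).
In Python, from station import status, imaging, job, nets gives the robot as it stands.
- The arm moves only by the tool apply_moves, never from a script. Its argument "rows" is a list of rows, each a list of 3 entries, a list of its own where there are three numbers: the shift along the tool's x, y, z in cm, then the turn, a rotation vector about the tool's x, y, z in rad, then the opening, from 0 (shut) to 1 (fully open). In form: [[[x, y, z], [ax, ay, az], fingers], ...]. A call has 1 to 10 rows; each row shifts and turns the commanded pose from where the row before left it, along the tool's axes as they then stand; what a row does not reach is not made up. A row lasts 1/10 s, in which the tool goes at most 50 mm and 8.59 degrees, less where a joint would pass 70% of its speed; a pose out of reach is approached as far as the arm can. A call is refused whole if a number of a shift passes 5 or a number of a turn 0.15, either way. A call with a gripper value outside its range is refused whole. The fingers move at their own pace and stop on an object; "force" is the grip in N (left out, the last holds). Time passes only in rows, so rows that do not move let the fingers close. It gives the time, the measured TCP pose, the force and the opening at its end, in the units of the state.
- status.get_state(): the state, without advancing time (a new reading comes with each control period).
- imaging.camera(name): name is "scene" or "top" or "wrist"; returns a dict with "pixels" (420x560x3 uint8, blue, green, red), "intrinsics" (3x3 intrinsics, pixels), "view" (4x4, takes a point from world to camera coordinates); the wrist camera has in their place "mount" (4x4, takes a point from camera to tool coordinates, whose origin is the TCP and whose axes are the tool frame's). Camera axes: x right, y up, looking along -z (the intrinsics and any distortion apply to the point x, -y, -z); pixel columns grow to the right and rows downward; lengths in m; the calibration is good to about 2 mm. The wrist camera is an equidistant fisheye: a pixel r from the principal point sees the ray r / f radians off the axis. A picture is of the moment at which its call begins: read the wrist's pose just before it. There is no depth.
- job.sign_off(): hands the job in, once; it reports no verdict.
Trained networks look in the newest picture that a camera, given by its name, has taken for a name from the list of things; names that differ only in an ending like _2 or _b are one class to them, and where a whole thing is asked for, a point or a joint stands for the part that bears it (a point fixed in the world has none). Each returns a list of dicts, best first, with "p" (0 to 1); they miss things now and then, are a little off and sometimes report something else, mostly with a low value. They report only what shows in the picture. A call takes as long as a camera call. They do not tell look-alikes from the thing itself.
- nets.trace(camera, query): "mask" (420x560 bool, what is visible of it) and "bbox" ([left, top, right, bottom] in pixels, round what is visible of it).
The state is a dict: "clock": time; "joint_pos": joint angles; "qvel": joint speeds; "effort": joint torques, N m; "tcp_pos": TCP position; "tool_rot": TCP orientation; "force": force on the tool from outside, world axes, zero at the start; "torque": the same for the moment, N m; "finger_gap": finger opening in m.
Only numpy, scipy, OpenCV 4.12 (cv2) and the standard library are available. Lean on these libraries where they do the work, as an engineer would, in place of code of your own. Each camera call takes 0.05 s, during which the arm holds its last target. There are 200 camera calls.

## Working session

There is one attempt and no reset: what is moved stays moved. The work goes in short steps, Python scripts to look and compute and a tool call to move; the robot and the scene stay as the last step left them, time stands still between calls to the robot, and variables do not carry over. Pictures are saved under pics/ and viewed, on a budget of 10 in all, crops included, one or two more only if the job needs it, and the job is handed in when it is done.

Besides the shell and the picture viewer there is one more tool, called after "Call:" by a JSON object that holds its "fn" and its "kwargs". apply_moves: Moves the arm, as the interface text tells. Its arguments: {"type":"object","properties":{"rows":{"type":"array"},"force":{"type":"number"}},"required":["rows"]}

```bash
mkdir -p pics; ls
cat > h.py <<'E'
import numpy as np,cv2,pickle
from station import status,imaging,job,nets
E
python3 - <<'E'
from h import *
print(status.get_state())
ims=[]
for c in("scene","top"):
    d=imaging.camera(c);pickle.dump(d,open(c+".pkl","wb"));cv2.imwrite(f"pics/{c}0.png",d["pixels"])
    print(c,d["intrinsics"],d["view"],[k for k in d])
    for q in("spinner_grip","blade_hub","fan_face","tray_small","oil_can"):
        try:print(q,[(round(r["p"],2),r["bbox"]) for r in nets.trace(c,q)])
        except Exception as e:print(q,e)
E
```

```text
pics
{'clock': 0.0, 'joint_pos': array([-1.40328527e+00,  3.78102746e-01,  7.96365736e-02,  1.27435387e+00,
        7.49232666e-06,  1.46052918e+00]), 'qvel': array([ 0.00192427,  0.00010423, -0.00094852,  0.00017735,  0.001098  ,
        0.00133886]), 'effort': array([ 2.80511249e-04, -4.63609242e+01,  2.69871980e+01,  2.09276564e-02,
        1.69238838e-04, -9.59304231e-06]), 'tcp_pos': array([ 0.15758577, -0.5522589 ,  0.19754238]), 'tool_rot': array([-0.28979309,  2.07481305, -2.07057901]), 'force': array([0.63694192, 0.15788399, 0.01504655]), 'torque': array([0.00346867, 0.00509375, 0.01287386]), 'finger_gap': 0.08533860486805854}
scene [[429.08248433   0.         284.05210614]
 [  0.         429.08248433 209.32197008]
 [  0.           0.           1.        ]] [[-0.84596198 -0.53297876 -0.01679192  0.4817367 ]
 [ 0.34749879 -0.57490029  0.74076598 -0.2566492 ]
 [-0.40446622  0.62082469  0.67155326 -0.91996802]
 [ 0.          0.          0.          1.        ]] ['pixels', 'intrinsics', 'view']
spinner_grip [(0.72, [280.0, 316.6, 305.8, 339.8]), (0.62, [232.3, 235.8, 264.9, 276.
[... 340 characters left out ...]
  0.           1.        ]] [[-0.02798411 -0.99958255 -0.00718457  0.04332646]
 [ 0.99626148 -0.02847735  0.08156048 -0.55625496]
 [-0.08173103 -0.00487531  0.9966425  -1.42498751]
 [ 0.          0.          0.          1.        ]] ['pixels', 'intrinsics', 'view']
spinner_grip [(0.6, [181.0, 253.3, 196.0, 271.4]), (0.59, [173.5, 194.2, 227.6, 244.5]), (0.55, [186.5, 203.5, 205.7, 230.2])]
blade_hub [(0.83, [174.2, 192.8, 227.5, 242.2])]
fan_face [(0.88, [119.3, 191.6, 160.0, 231.6]), (0.62, [179.3, 193.1, 227.8, 248.1]), (0.45, [302.4, 160.3, 420.9, 242.4])]
tray_small [(0.72, [303.0, 156.8, 418.5, 241.7])]
oil_can [(0.72, [267.2, 127.3, 290.6, 155.1]), (0.56, [179.0, 193.4, 227.3, 245.7])]
```

Run:
```python
import cv2
a=cv2.imread("pics/scene0.png")[120:400,130:410];b=cv2.imread("pics/top0.png")[110:300,100:440]
a=cv2.resize(a,(600,600),interpolation=2);cv2.imwrite("pics/sc.png",a)
cv2.imwrite("pics/tc.png",cv2.resize(b,(800,447),interpolation=2))
```

```text
(no output)
```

View pics/sc.png

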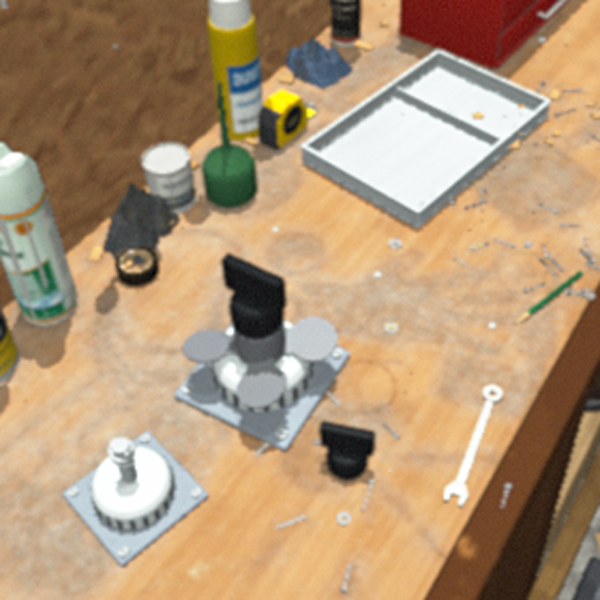

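View pics/tc.png

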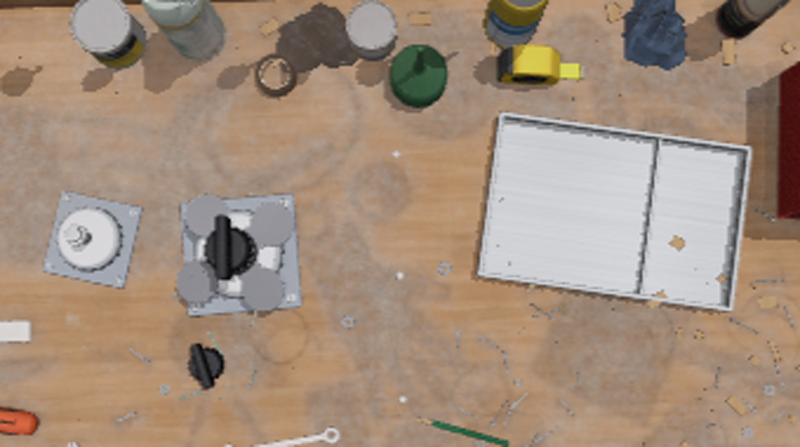

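Both views agree on what could be confused. In the scene view the spinner candidates are the mounted one at about (245,255) and a smaller loose one at about (293,328). The fan candidates are the one carrying the blade at about (253,300) and a smaller bare one at about (192,353). I choose the mounted spinner and the fan with the blade. The tray's small section is on the right in the top view, towards -y.

```bash
cat >> h.py <<'E'
from scipy.spatial.transform import Rotation as R
from scipy.optimize import least_squares
def ray(d,uv):
    K=d["intrinsics"];V=d["view"];p=np.linalg.inv(K)@[*uv,1];r=V[:3,:3].T@np.array([p[0],-p[1],-p[2]])
    return -V[:3,:3].T@V[:3,3],r
def atz(d,uv,z):
    c,r=ray(d,uv);return c+r*(z-c[2])/r[2]
def proj(d,P):
    q=np.atleast_2d(P)@d["view"][:3,:3].T+d["view"][:3,3];k=d["intrinsics"]@np.array([q[:,0],-q[:,1],-q[:,2]]);return (k[:2]/k[2]).T
E
python3 - <<'E'
from h import *
t=pickle.load(open("top.pkl","rb"));s=pickle.load(open("scene.pkl","rb"))
T=lambda u:(np.array(u)/(800/340)+[100,110]-.3); S=lambda u:(np.array(u)/(600/280)+[130,120]-.3)
tray_t=[T(u) for u in[(500,113),(750,148),(732,310),(478,278)]]
tray_s=[S(u) for u in[(302,155),(440,50),(549,103),(418,222)]] # approx; order below
P=[atz(t,u,.028) for u in tray_t];print(np.round(P,3))
print("scene proj of those (crop px)",[(proj(s,p)[0]-[130,120])*600/280 for p in P])
fan=[atz(t,T(u),.008) for u in[(180,205),(293,195),(300,303),(190,316)]];print(np.round(fan,3),np.mean(fan,0))
for z in(.171,):
  print("fin",[np.round(atz(t,T(u),z),3) for u in[(222,217),(222,278)]])
c=np.mean(fan,0);print("proj scene fan corners",[(proj(s,p)[0]-[130,120])*600/280 for p in fan])
for n,d in(("t",t),("s",s)):
  print(n,proj(d,[[*c[:2],.05],[*c[:2],.171]]))
E
```

```text
[[ 0.681 -0.106  0.028]
 [ 0.63  -0.406  0.028]
 [ 0.435 -0.374  0.028]
 [ 0.482 -0.072  0.028]]
scene proj of those (crop px) [array([301.49197916, 145.81649763]), array([437.78708067,  50.17782618]), array([549.41645729,  99.75731123]), array([420.29588289, 212.98245251])]
[[0.582 0.288 0.008]
 [0.591 0.149 0.008]
 [0.459 0.143 0.008]
 [0.447 0.277 0.008]] [0.51948915 0.214492   0.008     ]
fin [array([0.552, 0.212, 0.171]), array([0.486, 0.214, 0.171])]
proj scene fan corners [array([174.52067683, 393.80246054]), array([245.55876884, 305.17244525]), array([345.78206789, 349.54194163]), array([286.24635768, 445.51613282])]
t [[199.99565914 217.10613983]
 [193.4555146  214.594135  ]]
s [[251.58593687 281.65668976]
 [247.60678707 244.71921079]]
```

```bash
cat >> h.py <<'E'
def plan(target,yaw_turn,n,p=None,Rm=None):
    """rows to straight-line to target turning yaw_turn about tool y"""
    s=status.get_state();p=s["tcp_pos"] if p is None else p;Rm=R.from_rotvec(s["tool_rot"]) if Rm is None else Rm
    d=(np.array(target)-p)/n*100;a=yaw_turn/n;rows=[]
    for i in range(n):
        rows.append(list(np.round(Rm.inv().apply(d),2)));Rm=Rm*R.from_rotvec([0,a,0])
    print("turn/row",round(a,3));[print([float(v) for v in r]) for r in rows]
def show():
    s=status.get_state();M=R.from_rotvec(s["tool_rot"]).as_matrix()
    print("t",round(s["clock"],2),"p",s["tcp_pos"].round(4),"q",s["joint_pos"].round(3),"gap",round(s["finger_gap"],4),"F",s["force"].round(1));print(M.round(3))
    print("jaw yaw",np.arctan2(M[1,2],M[0,2]).round(4))
E
python3 -c "
from h import *;show()"
```

```text
t 0.6 p [ 0.1577 -0.553   0.1985] q [-1.403  0.377  0.081  1.274  0.     1.461] gap 0.0856 F [ 1.1 -0.3 -0.2]
[[-0.962  0.     0.274]
 [-0.274 -0.    -0.962]
 [ 0.    -1.     0.   ]]
jaw yaw -1.2931
```

Call:
{"fn": "apply_moves", "kwargs": {"rows": [[[0, -2, 0], [0, 0.1, 0], 1]]}}

```text
clock: 0.7
tcp_pos: [0.1574, -0.5511, 0.2161]
tool_rot: [-0.188, 2.136, -2.124]
force: [-0.2, -0.4, 0.6]
finger_gap: 0.0853
```

```bash
python3 -c "
from h import *;show()"
```

```text
t 0.7 p [ 0.1574 -0.5511  0.2161] q [-1.403  0.376  0.124  1.324 -0.     1.563] gap 0.0853 F [-0.2 -0.4  0.6]
[[-0.985 -0.001  0.174]
 [-0.174  0.005 -0.985]
 [-0.    -1.    -0.005]]
jaw yaw -1.3955
```

```bash
python3 -c "
from h import *
s=status.get_state();R0=R.from_rotvec(s['tool_rot']);w=np.array([.5,-.15,.30])
plan(w,-2.1,15,s['tcp_pos'],R0)
plan([.515,.21,.30],-2.2,15,w,R0*R.from_rotvec([0,-2.1,0]))"
```

```text
turn/row -0.14
[-2.72, -0.55, -2.24]
[-3.0, -0.55, -1.84]
[-3.23, -0.55, -1.4]
[-3.39, -0.55, -0.94]
[-3.49, -0.55, -0.45]
[-3.52, -0.55, 0.04]
[-3.48, -0.55, 0.53]
[-3.37, -0.55, 1.01]
[-3.2, -0.55, 1.47]
[-2.96, -0.55, 1.9]
[-2.67, -0.55, 2.3]
[-2.32, -0.55, 2.65]
[-1.93, -0.55, 2.94]
[-1.5, -0.55, 3.18]
[-1.04, -0.55, 3.36]
turn/row -0.147
[-1.76, 0.01, 1.63]
[-1.51, 0.01, 1.87]
[-1.22, 0.01, 2.07]
[-0.9, 0.01, 2.23]
[-0.57, 0.01, 2.33]
[-0.22, 0.01, 2.39]
[0.13, 0.01, 2.4]
[0.48, 0.01, 2.35]
[0.82, 0.01, 2.26]
[1.14, 0.01, 2.11]
[1.44, 0.01, 1.92]
[1.7, 0.01, 1.69]
[1.93, 0.01, 1.43]
[2.12, 0.01, 1.13]
[2.26, 0.01, 0.81]
```

Call:
{"fn": "apply_moves", "kwargs": {"rows": [[[-2.72, -0.55, -2.24], [0, -0.14, 0], 1], [[-3.0, -0.55, -1.84], [0, -0.14, 0], 1], [[-3.23, -0.55, -1.4], [0, -0.14, 0], 1], [[-3.39, -0.55, -0.94], [0, -0.14, 0], 1], [[-3.49, -0.55, -0.45], [0, -0.14, 0], 1], [[-3.52, -0.55, 0.04], [0, -0.14, 0], 1], [[-3.48, -0.55, 0.53], [0, -0.14, 0], 1], [[-3.37, -0.55, 1.01], [0, -0.14, 0], 1], [[-3.2, -0.55, 1.47], [0, -0.14, 0], 1], [[-2.96, -0.55, 1.9], [0, -0.14, 0], 1]]}}

```text
clock: 1.7
tcp_pos: [0.3862, -0.2835, 0.274]
tool_rot: [-1.215, 1.199, -1.2]
force: [0.4, -0.2, 1.4]
finger_gap: 0.0854
```

Call:
{"fn": "apply_moves", "kwargs": {"rows": [[[-2.67, -0.55, 2.3], [0, -0.14, 0], 1], [[-2.32, -0.55, 2.65], [0, -0.14, 0], 1], [[-1.93, -0.55, 2.94], [0, -0.14, 0], 1], [[-1.5, -0.55, 3.18], [0, -0.14, 0], 1], [[-1.04, -0.55, 3.36], [0, -0.14, 0], 1], [[-1.76, 0, 1.63], [0, -0.147, 0], 1], [[-1.51, 0, 1.87], [0, -0.147, 0], 1], [[-1.22, 0, 2.07], [0, -0.147, 0], 1], [[-0.9, 0, 2.23], [0, -0.147, 0], 1], [[-0.57, 0, 2.33], [0, -0.147, 0], 1]]}}

```text
clock: 2.7
tcp_pos: [0.5039, -0.0295, 0.3011]
tool_rot: [-1.569, 0.096, -0.097]
force: [0.2, -0.3, 1.5]
finger_gap: 0.0852
```

Call:
{"fn": "apply_moves", "kwargs": {"rows": [[[-0.22, 0, 2.39], [0, -0.147, 0], 1], [[0.13, 0, 2.4], [0, -0.147, 0], 1], [[0.48, 0, 2.35], [0, -0.147, 0], 1], [[0.82, 0, 2.26], [0, -0.147, 0], 1], [[1.14, 0, 2.11], [0, -0.147, 0], 1], [[1.44, 0, 1.92], [0, -0.147, 0], 1], [[1.7, 0, 1.69], [0, -0.147, 0], 1], [[1.93, 0, 1.43], [0, -0.147, 0], 1], [[2.12, 0, 1.13], [0, -0.147, 0], 1], [[2.26, 0, 0.81], [0, -0.147, 0], 1]]}}

```text
clock: 3.7
tcp_pos: [0.5123, 0.2104, 0.301]
tool_rot: [-1.307, -1.043, 1.043]
force: [-0.1, -1.0, 0.4]
finger_gap: 0.0853
```

```bash
python3 -c "
from h import *
show();d=imaging.camera('wrist');pickle.dump((d,status.get_state()),open('w1.pkl','wb'));cv2.imwrite('pics/w1.png',d['pixels']);print(d['mount'],d['intrinsics'])
for q in('spinner_grip','blade_hub','fan_face'):print(q,[(round(r['p'],2),r['bbox']) for r in nets.trace('wrist',q)])"
```

```text
t 3.7 p [0.5123 0.2104 0.301 ] q [ 0.275  0.334  0.282  1.518 -0.    -1.072] gap 0.0853 F [-0.1 -1.   0.4]
[[ 0.222  0.    -0.975]
 [ 0.975 -0.     0.222]
 [-0.    -1.    -0.   ]]
jaw yaw 2.9181
[[ 1.02029812e-04 -9.51787715e-01 -3.06757453e-01 -7.83619790e-02]
 [ 1.43243050e-04  3.06757465e-01 -9.51787706e-01 -1.75064663e-01]
 [ 9.99999985e-01  5.31698478e-05  1.67635382e-04  2.34692414e-04]
 [ 0.00000000e+00  0.00000000e+00  0.00000000e+00  1.00000000e+00]] [[325.1922621   0.        280.8003168]
 [  0.        325.1922621 207.8427262]
 [  0.          0.          1.       ]]
spinner_grip [(0.8, [353.7, 157.9, 394.3, 188.0]), (0.62, [237.7, 154.9, 309.9, 207.1])]
blade_hub [(0.6, [222.8, 119.7, 329.7, 220.2])]
fan_face [(0.85, [219.1, 106.7, 330.8, 212.4]), (0.67, [255.2, 247.9, 321.5, 307.5])]
```

View pics/w1.png

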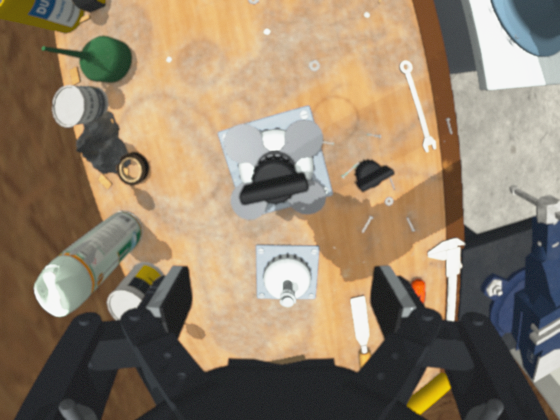

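Here the mounted spinner's fin runs from about (242,195) to (307,183) and sits over the blade and the larger plate. The small loose spinner is at (372,175) and the small fan at (288,272). I'll turn the jaws across the fin and go lower.

Call:
{"fn": "apply_moves", "kwargs": {"rows": [[[0, 0.5, 0], [0, -0.149, 0], 1], [[0, 0.5, 0], [0, -0.149, 0], 1], [[0, 0.5, 0], [0, -0.149, 0], 1], [[0, 0.5, 0], [0, -0.149, 0], 1], [[0, 0.5, 0], [0, -0.149, 0], 1], [[0, 0.5, 0], [0, -0.149, 0], 1], [[0, 0.5, 0], [0, -0.149, 0], 1], [[0, 0.5, 0], [0, -0.149, 0], 1], [[0, 0.5, 0], [0, -0.149, 0], 1], [[0, 0.5, 0], [0, -0.149, 0], 1]]}}

```text
clock: 4.9
tcp_pos: [0.5125, 0.2081, 0.251]
tool_rot: [-0.319, -2.055, 2.056]
force: [-0.8, 0.5, 0.8]
finger_gap: 0.0856
```

Call:
{"fn": "apply_moves", "kwargs": {"rows": [[[0, 0.5, 0], [0, -0.149, 0], 1], [[0, 0.5, 0], [0, -0.149, 0], 1], [[0, 0, 0], [0, 0, 0], 1], [[0, 0, 0], [0, 0, 0], 1]]}}

```text
clock: 5.3
tcp_pos: [0.5124, 0.2086, 0.2412]
tool_rot: [-0.019, -2.212, 2.213]
force: [0.8, 0.5, 0.0]
finger_gap: 0.0857
```

```bash
python3 -c "
from h import *
show();st=status.get_state();d=imaging.camera('wrist');pickle.dump((d,st),open('w2.pkl','wb'));cv2.imwrite('pics/w2.png',d['pixels'])
for q in('spinner_grip','blade_hub','fan_face'):print(q,[(round(r['p'],2),r['bbox']) for r in nets.trace('wrist',q)])"
```

```text
t 5.3 p [0.5124 0.2086 0.2412] q [ 0.272  0.326  0.116  1.361 -0.    -2.852] gap 0.0857 F [0.8 0.5 0. ]
[[-1.    -0.    -0.017]
 [ 0.017 -0.    -1.   ]
 [ 0.    -1.     0.   ]]
jaw yaw -1.5881
spinner_grip [(0.67, [247.6, 148.8, 304.9, 235.6]), (0.66, [235.2, 241.2, 267.3, 288.4]), (0.56, [297.1, 0.0, 330.1, 13.3])]
blade_hub [(0.92, [218.1, 107.3, 343.4, 225.7])]
fan_face [(0.93, [219.9, 104.0, 334.7, 213.2]), (0.56, [109.2, 110.8, 183.5, 190.8])]
```

View pics/w2.png

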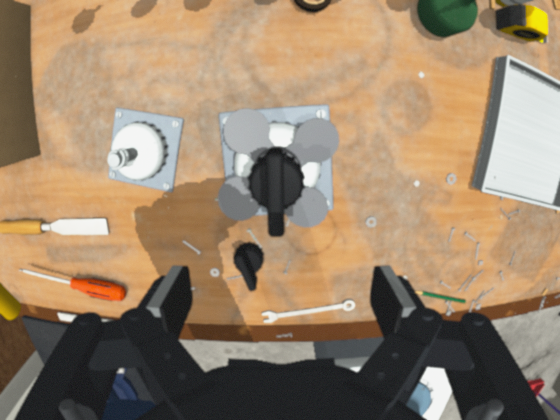

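```bash
cat >> h.py <<'E'
def wray(d,st,uv):
    K=d["intrinsics"];v=(np.array(uv)-K[:2,2])/K[0,0];r=np.hypot(*v);n=np.array([*(v/r*np.sin(r)),np.cos(r)])
    Rt=R.from_rotvec(st["tool_rot"]).as_matrix();m=d["mount"]
    return st["tcp_pos"]+Rt@m[:3,3],Rt@m[:3,:3]@np.array([n[0],-n[1],-n[2]])
def watz(d,st,uv,z):
    c,r=wray(d,st,uv);return (c+r*(z-c[2])/r[2]).round(4)
E
python3 - <<'E'
from h import *
d,st=pickle.load(open('w2.pkl','rb'))
f=[watz(d,st,u,.008) for u in[(219,113),(328,105),(335,207)]]
print(f,"ctr",(f[0]+f[2])/2)
for u in[(274,150),(275,190),(276.5,222)]:print(watz(d,st,u,.171))
img=d['pixels'];g=cv2.cvtColor(img,6)[140:240,240:320]
cv2.imwrite('pics/w2c.png',cv2.resize(cv2.convertScaleAbs(img[95:245,205:355],alpha=1.6,beta=15),(600,600),interpolation=2))
E
```

```text
[array([0.5854, 0.2849, 0.008 ]), array([0.5926, 0.1488, 0.008 ]), array([0.4592, 0.1377, 0.008 ])] ctr [0.5223 0.2113 0.008 ]
[0.5579 0.2132 0.171 ]
[0.5265 0.2131 0.171 ]
[0.4999 0.2125 0.171 ]
```

View pics/w2c.png

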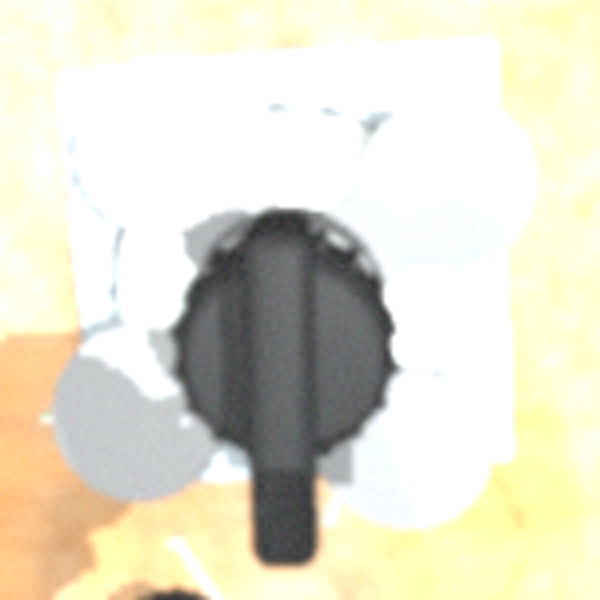

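Run:
```python
from h import *
d,st=pickle.load(open('w2.pkl','rb'))
print("skirt ctr",watz(d,st,(276.8,181.3),.13),"fin",watz(d,st,(276,151),.171),watz(d,st,(276,236),.171))
st0=dict(tcp_pos=np.zeros(3),tool_rot=np.zeros(3))
for u,z in[((188,268),-.0427),((372,268),.0427),((180,266),-.05),((382,266),.05)]:
    c,r=wray(d,st0,u);print(c+r*(z-c[2])/r[2])
plan([.521,.2127,.172],0,3)
```

```text
skirt ctr [0.5238 0.2123 0.13  ] fin [0.5571 0.2117 0.171 ] [0.4877 0.2132 0.171 ]
[-0.00840278 -0.04746239 -0.0427    ]
[-0.00621883 -0.04342697  0.0427    ]
[-0.00402252 -0.03772406 -0.05      ]
[-0.00351281 -0.03680368  0.05      ]
turn/row 0.0
[-0.28, 2.31, -0.12]
[-0.28, 2.31, -0.12]
[-0.28, 2.31, -0.12]
```

The crop shows the fin running straight down the image at column ~276, rows 151–236. The skirt is centred at (277,181), which puts the spinner axis at about (0.522, 0.2125).

Call:
{"fn": "apply_moves", "kwargs": {"rows": [[[-0.48, 1.0, -0.2], [0, 0, 0], 1], [[-0.48, 1.5, -0.2], [0, 0, 0], 1], [[0, 2.5, 0], [0, 0, 0], 1], [[0, 2.5, 0], [0, 0, 0], 1], [[0, 1.8, 0], [0, 0, 0], 1], [[0, 1.0, 0], [0, 0, 0], 1], [[0, 0, 0], [0, 0, 0], 1]]}}

```text
clock: 6.2
tcp_pos: [0.5208, 0.213, 0.1361]
tool_rot: [-0.01, -2.212, 2.215]
force: [-0.1, -0.8, 0.1]
finger_gap: 0.0853
```

Call:
{"fn": "apply_moves", "kwargs": {"force": 40, "rows": [[[0, 0, 0], [0, 0, 0], 0.5], [[0, 0, 0], [0, 0, 0], 0.3], [[0, 0, 0], [0, 0, 0], 0], [[0, 0, 0], [0, 0, 0], 0], [[0, 0, 0], [0, 0, 0], 0], [[0, 0, 0], [0, 0, 0], 0], [[0, 0, 0], [0, 0, 0], 0], [[0, 0, 0], [0, 0, 0], 0]]}}

```text
clock: 7.0
tcp_pos: [0.5223, 0.2134, 0.1383]
tool_rot: [-0.015, -2.216, 2.216]
force: [-0.3, 0.6, 3.2]
finger_gap: -0.0001
```

```bash
python3 -c "
from h import *
show();print(status.get_state()['torque'])"
```

```text
t 7.0 p [0.5223 0.2134 0.1383] q [ 0.275  0.378 -0.076  1.117 -0.    -2.854] gap -0.0001 F [-0.3  0.6  3.2]
[[-1.     0.001 -0.012]
 [ 0.012  0.    -1.   ]
 [-0.001 -1.    -0.   ]]
jaw yaw -1.5832
[ 0.00392391 -0.00770937 -0.05862452]
```

```bash
python3 -c "
from h import *
d=imaging.camera('wrist');a=d['pixels'];s=imaging.camera('scene');b=cv2.resize(s['pixels'][180:340,180:340],(420,420),interpolation=2)
pickle.dump((d,status.get_state(),s),open('w3.pkl','wb'))
cv2.imwrite('pics/w3.png',np.hstack([a[:,90:470],b]))"
```

```text
(no output)
```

View pics/w3.png

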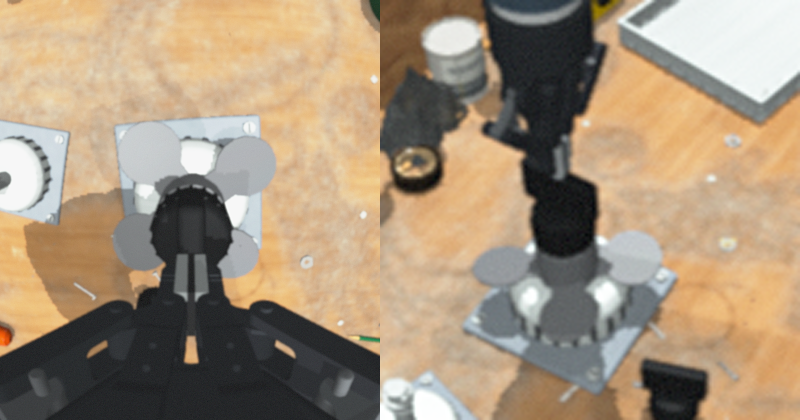

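```bash
cat >> h.py <<'E'
def wproj(d,st,P):
    Rt=R.from_rotvec(st["tool_rot"]).as_matrix();m=d["mount"];q=(m[:3,:3].T@(Rt.T@(np.atleast_2d(P)-st["tcp_pos"]).T-m[:3,3:4])).T
    v=np.stack([q[:,0],-q[:,1]],1);r=np.linalg.norm(v,axis=1,keepdims=True);return d["intrinsics"][:2,2]+d["intrinsics"][0,0]*v/r*np.arctan2(r,-q[:,2:3])
E
python3 - <<'E'
from h import *
d,st,s=pickle.load(open('w3.pkl','rb'));t=pickle.load(open('top.pkl','rb'));d2,s2=pickle.load(open('w2.pkl','rb'))
tcp=st['tcp_pos'];print("tcp wrist crop",wproj(d,st,tcp+1e-6)-[90,0],"scene crop",(proj(s,tcp)-180)*420/160)
fin=np.array([[.557,.212,.171],[.487,.213,.171],[.522,.2125,.171],[.522,.2125,.151]])
print("fin w3 crop",wproj(d,st,fin)-[90,0]);print("scene crop",(proj(s,fin)-180)*420/160)
# triangulate fin top ends from w2 and scene0, top
def tri(rs):
    A=sum(np.eye(3)-np.outer(r,r)/(r@r) for c,r in rs);b=sum((np.eye(3)-np.outer(r,r)/(r@r))@c for c,r in rs);return np.linalg.solve(A,b)
T=lambda u:(np.array(u)/(800/340)+[100,110]-.3); S=lambda u:(np.array(u)/(600/280)+[130,120]-.3)
a=[ray(s,S((224,260))),ray(s,S((285,293)))];b=[ray(t,T((222,217))),ray(t,T((222,278)))];w=[wray(d2,s2,(276,151)),wray(d2,s2,(276,236))]
for i in range(2):print(tri([a[i],b[i]]),tri([a[i],w[i]]),tri([a[i],b[i],w[i]]))
print(tri([a[0],b[0]]),tri([a[1],b[1]]))
E
```

```text
tcp wrist crop [[191.26858778 243.44759159]] scene crop [[178.42376007 195.53703743]]
fin w3 crop [[193.47507035 203.2682643 ]
 [192.8033358  325.65151748]
 [193.13660816 270.66959158]
 [192.90885199 253.25882805]]
scene crop [[141.14577268 150.02937001]
 [212.74215534 184.70063002]
 [176.35834805 167.08140967]
 [178.2275427  184.32059864]]
[0.55353107 0.21428609 0.16305972] [0.55603422 0.21234614 0.16031111] [0.55468558 0.21315758 0.16129771]
[0.48470589 0.21485943 0.15589975] [0.48224892 0.21409409 0.15685261] [0.48367347 0.21460002 0.15767363]
[0.55353107 0.21428609 0.16305972] [0.48470589 0.21485943 0.15589975]
```

```bash
python3 -c "
from h import *
d,st,s=pickle.load(open('w3.pkl','rb'))
f=lambda a:cv2.resize(cv2.LUT(a,(255*(np.arange(256)/255)**.5).astype('uint8')),(400,500),interpolation=2)
cv2.imwrite('pics/w3c.png',np.hstack([f(d['pixels'][170:320,220:340]),f(s['pixels'][205:280,210:270])]))"
```

```text
(no output)
```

View pics/w3c.png

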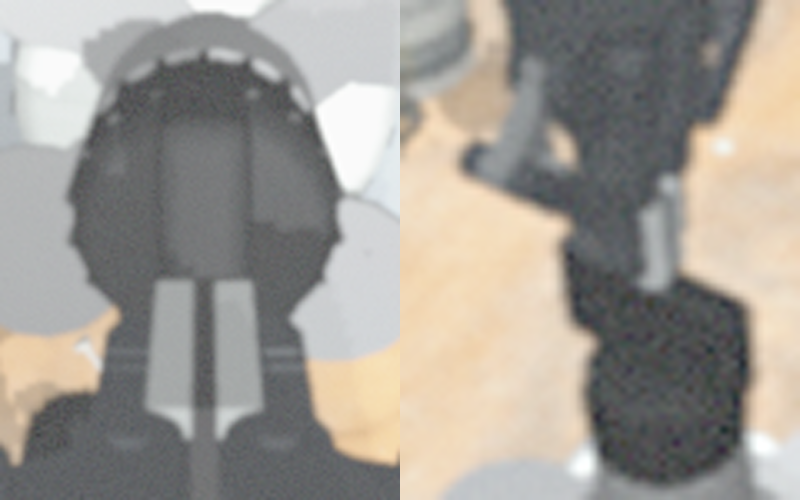

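The pads look shut at the top of the fin. The finger ends appear about 18 mm above the reported TCP, so the fingers closed just above the fin. I'll reopen, go about 20 mm lower and close again; the gap will show whether they are on the fin (14 mm) or the skirt (52 mm).

Call:
{"fn": "apply_moves", "kwargs": {"force": 20, "rows": [[[0, -0.5, 0], [0, 0, 0], 1], [[0, 0, 0], [0, 0, 0], 1], [[0, 0, 0], [0, 0, 0], 1], [[0, 0, 0], [0, 0, 0], 1], [[0, 0, 0], [0, 0, 0], 1], [[0, 0, 0], [0, 0, 0], 1]]}}

```text
clock: 7.7
tcp_pos: [0.5218, 0.2133, 0.1428]
tool_rot: [-0.013, -2.215, 2.215]
force: [1.1, -0.4, -0.5]
finger_gap: 0.0844
```

Call:
{"fn": "apply_moves", "kwargs": {"rows": [[[0, 1, 0], [0, 0, 0], 1], [[0, 0.8, 0], [0, 0, 0], 1], [[0, 0.7, 0], [0, 0, 0], 1], [[0, 0, 0], [0, 0, 0], 0], [[0, 0, 0], [0, 0, 0], 0], [[0, 0, 0], [0, 0, 0], 0], [[0, 0, 0], [0, 0, 0], 0], [[0, 0, 0], [0, 0, 0], 0], [[0, 0, 0], [0, 0, 0], 0], [[0, 0, 0], [0, 0, 0], 0]]}}

```text
clock: 8.7
tcp_pos: [0.5224, 0.2134, 0.1184]
tool_rot: [-0.015, -2.216, 2.215]
force: [-0.4, 0.5, 2.3]
finger_gap: 0.0134
```

Gap is 13.4 mm, so the fin is gripped. Now I unscrew clockwise (+ about tool y) while climbing 3.8 mm/rad.

Call:
{"fn": "apply_moves", "kwargs": {"force": 60, "rows": [[[0, 0, 0], [0, 0, 0], 0], [[0, 0, 0], [0, 0, 0], 0], [[0, -0.03, 0], [0, 0.08, 0], 0], [[0, -0.038, 0], [0, 0.1, 0], 0], [[0, -0.038, 0], [0, 0.1, 0], 0]]}}

```text
clock: 9.2
tcp_pos: [0.5216, 0.2133, 0.1186]
tool_rot: [-0.307, -2.061, 2.062]
force: [0.7, 1.0, -0.1]
finger_gap: 0.0127
```

```bash
python3 -c "
from h import *
show();print(status.get_state()['torque'])"
```

```text
t 9.2 p [0.5216 0.2133 0.1186] q [ 0.276  0.389 -0.111  1.071  0.    -2.57 ] gap 0.0127 F [ 0.7  1.  -0.1]
[[-0.956 -0.001 -0.292]
 [ 0.292 -0.    -0.956]
 [ 0.001 -1.     0.   ]]
jaw yaw -1.8672
[ 0.1379001  -0.05563382 -0.01870375]
```

Call:
{"fn": "apply_moves", "kwargs": {"rows": [[[0, -0.055, 0], [0, 0.145, 0], 0], [[0, -0.055, 0], [0, 0.145, 0], 0], [[0, -0.055, 0], [0, 0.145, 0], 0], [[0, -0.055, 0], [0, 0.145, 0], 0], [[0, -0.055, 0], [0, 0.145, 0], 0], [[0, -0.055, 0], [0, 0.145, 0], 0], [[0, -0.055, 0], [0, 0.145, 0], 0], [[0, -0.055, 0], [0, 0.145, 0], 0]]}}

```text
clock: 10.0
tcp_pos: [0.5216, 0.2125, 0.1229]
tool_rot: [-1.155, -1.29, 1.293]
force: [0.3, -1.9, 0.1]
finger_gap: 0.0126
```

Call:
{"fn": "apply_moves", "kwargs": {"rows": [[[0, -0.055, 0], [0, 0.145, 0], 0], [[0, -0.055, 0], [0, 0.145, 0], 0], [[0, -0.055, 0], [0, 0.145, 0], 0], [[0, -0.055, 0], [0, 0.145, 0], 0], [[0, -0.055, 0], [0, 0.145, 0], 0], [[0, -0.055, 0], [0, 0.145, 0], 0], [[0, -0.055, 0], [0, 0.145, 0], 0], [[0, -0.055, 0], [0, 0.145, 0], 0]]}}

```text
clock: 10.8
tcp_pos: [0.5206, 0.2122, 0.1271]
tool_rot: [-1.533, -0.408, 0.413]
force: [-2.1, -1.3, 1.6]
finger_gap: 0.0125
```

Call:
{"fn": "apply_moves", "kwargs": {"rows": [[[0, -0.055, 0], [0, 0.145, 0], 0], [[0, -0.055, 0], [0, 0.145, 0], 0], [[0, -0.055, 0], [0, 0.145, 0], 0], [[0, -0.055, 0], [0, 0.145, 0], 0], [[0, -0.055, 0], [0, 0.145, 0], 0], [[0, -0.055, 0], [0, 0.145, 0], 0], [[0, -0.055, 0], [0, 0.145, 0], 0], [[0, -0.055, 0], [0, 0.145, 0], 0], [[0, 0, 0], [0, 0, 0], 0]]}}

```text
clock: 11.7
tcp_pos: [0.5205, 0.2132, 0.1316]
tool_rot: [-1.515, 0.496, -0.492]
force: [-2.9, 0.4, 1.9]
finger_gap: 0.0124
```

```bash
python3 -c "
from h import *
show();print(status.get_state()['torque'])"
```

```text
t 11.7 p [0.5205 0.2132 0.1316] q [ 2.760e-01  3.810e-01 -8.800e-02  1.104e+00  1.000e-03  9.060e-01] gap 0.0124 F [-2.9  0.4  1.9]
[[ 0.808 -0.003  0.589]
 [-0.589 -0.     0.808]
 [-0.002 -1.    -0.002]]
jaw yaw 0.9404
[0.06253954 0.78277538 0.03607095]
```

Call:
{"fn": "apply_moves", "kwargs": {"rows": [[[0, -0.05, 0], [0, 0.12, 0], 0], [[0, -0.1, 0], [0, 0, 0], 0], [[0, -0.2, 0], [0, 0, 0], 0], [[0, 0, 0], [0, 0, 0], 0]]}}

```text
clock: 12.1
tcp_pos: [0.5212, 0.2137, 0.1355]
tool_rot: [-1.491, 0.586, -0.583]
force: [-3.5, 1.4, -0.2]
finger_gap: 0.0128
```

Call:
{"fn": "apply_moves", "kwargs": {"rows": [[[0, -0.7, 0], [0, 0, 0], 0], [[0, -1, 0], [0, 0, 0], 0], [[0, -1.2, 0], [0, 0, 0], 0], [[0, -1.2, 0], [0, 0, 0], 0], [[0, -1.2, 0], [0, 0, 0], 0], [[0, 0, 0], [0, 0, 0], 0], [[0, 0, 0], [0, 0, 0], 0]]}}

```text
clock: 12.8
tcp_pos: [0.5226, 0.2134, 0.1893]
tool_rot: [-1.489, 0.586, -0.588]
force: [0.5, -0.2, -0.7]
finger_gap: 0.0128
```

```bash
python3 -c "
from h import *
show();plan([.541,-.336,.19],0,20)
d=imaging.camera('scene');a=d['pixels'][170:350,170:350]
cv2.imwrite('pics/s4.png',cv2.resize(a,(540,540),interpolation=2))"
```

```text
t 12.8 p [0.5226 0.2134 0.1893] q [ 0.275  0.357  0.027  1.24  -0.     1.026] gap 0.0128 F [ 0.5 -0.2 -0.7]
[[ 0.731  0.001  0.682]
 [-0.682  0.     0.731]
 [ 0.001 -1.     0.001]]
jaw yaw 0.8199
turn/row 0.0
[1.94, -0.0, -1.95]
[1.94, -0.0, -1.95]
[1.94, -0.0, -1.95]
[1.94, -0.0, -1.95]
[1.94, -0.0, -1.95]
[1.94, -0.0, -1.95]
[1.94, -0.0, -1.95]
[1.94, -0.0, -1.95]
[1.94, -0.0, -1.95]
[1.94, -0.0, -1.95]
[1.94, -0.0, -1.95]
[1.94, -0.0, -1.95]
[1.94, -0.0, -1.95]
[1.94, -0.0, -1.95]
[1.94, -0.0, -1.95]
[1.94, -0.0, -1.95]
[1.94, -0.0, -1.95]
[1.94, -0.0, -1.95]
[1.94, -0.0, -1.95]
[1.94, -0.0, -1.95]
```

View pics/s4.png

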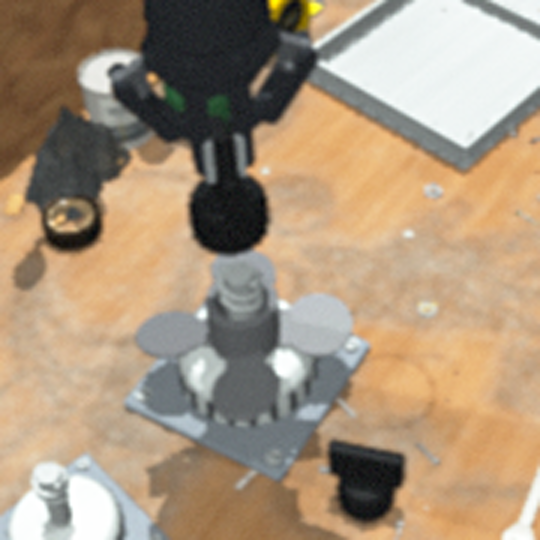

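The spinner hangs upright and clear of the bare spigot at about (230,215) in this crop. The blade is still seated at about (243,330). I'll carry it over.

Call:
{"fn": "apply_moves", "kwargs": {"rows": [[[1, 0, -1], [0, 0, 0], 0], [[1.8, 0, -1.8], [0, 0, 0], 0], [[2, 0, -2], [0, 0, 0], 0], [[2, 0, -2], [0, 0, 0], 0], [[2, 0, -2], [0, 0, 0], 0], [[2, 0, -2], [0, 0, 0], 0], [[2, 0, -2], [0, 0, 0], 0], [[2, 0, -2], [0, 0, 0], 0], [[2, 0, -2], [0, 0, 0], 0], [[2, 0, -2], [0, 0, 0], 0]]}}

```text
clock: 13.85
tcp_pos: [0.5301, -0.0544, 0.1881]
tool_rot: [-1.491, 0.589, -0.587]
force: [1.0, 0.2, -0.1]
finger_gap: 0.0123
```

Call:
{"fn": "apply_moves", "kwargs": {"rows": [[[2, 0, -2], [0, 0, 0], 0], [[2, 0, -2], [0, 0, 0], 0], [[2, 0, -2], [0, 0, 0], 0], [[2, 0, -2], [0, 0, 0], 0], [[2, 0, -2], [0, 0, 0], 0], [[2, 0, -2], [0, 0, 0], 0], [[2, 0, -2], [0, 0, 0], 0], [[2, 0, -2], [0, 0, 0], 0], [[2, 0, -2], [0, 0, 0], 0], [[1, 0, -1.2], [0, 0, 0], 0]]}}

```text
clock: 14.85
tcp_pos: [0.5379, -0.325, 0.1877]
tool_rot: [-1.49, 0.59, -0.588]
force: [-0.1, 0.6, -1.2]
finger_gap: 0.0131
```

Call:
{"fn": "apply_moves", "kwargs": {"rows": [[[0, 0, 0], [0, 0, 0], 0], [[0, 0, 0], [0, 0, 0], 0]]}}

```text
clock: 15.05
tcp_pos: [0.5385, -0.3219, 0.1884]
tool_rot: [-1.489, 0.588, -0.587]
force: [0.3, -0.3, -0.6]
finger_gap: 0.0126
```

```bash
python3 -c "
from h import *
show();plan([.541,-.336,.12],0,4)
st=status.get_state();d=imaging.camera('wrist');pickle.dump((d,st),open('w5.pkl','wb'));cv2.imwrite('pics/w5.png',d['pixels'])"
```

```text
t 15.05 p [ 0.5385 -0.3219  0.1884] q [-6.400e-01  4.930e-01  2.330e-01  1.312e+00  1.000e-03  1.110e-01] gap 0.0126 F [ 0.3 -0.3 -0.6]
[[ 0.731 -0.001  0.683]
 [-0.683  0.001  0.731]
 [-0.001 -1.     0.   ]]
jaw yaw 0.8195
turn/row 0.0
[0.29, 1.71, -0.22]
[0.29, 1.71, -0.22]
[0.29, 1.71, -0.22]
[0.29, 1.71, -0.22]
```

View pics/w5.png

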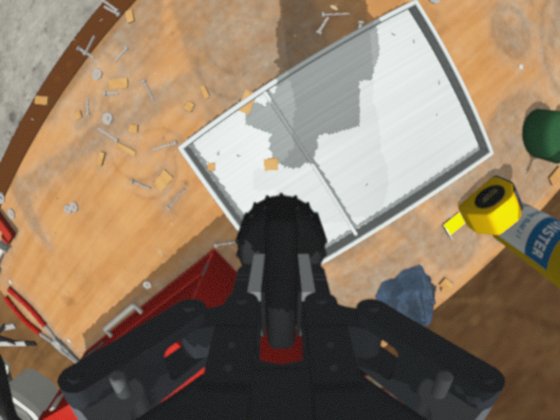

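This view shows tray corners at (183,148), (416,3) and (492,153), with the divider running from (267,92) to (357,235). The spinner is held at (282,230).

```bash
python3 -c "
from h import *
d,st=pickle.load(open('w5.pkl','rb'))
c=np.array([watz(d,st,u,.028) for u in[(183,148),(416,3),(492,153)]]);print(c,(c[0]+c[2])/2,np.linalg.norm(c[0]-c[1]),np.linalg.norm(c[2]-c[1]))
for u in[(267,92),(357,235)]:print(watz(d,st,u,.022))"
```

```text
[[ 0.4398 -0.372   0.028 ]
 [ 0.4898 -0.0766  0.028 ]
 [ 0.6829 -0.1082  0.028 ]] [ 0.56135 -0.2401   0.028  ] 0.29960166888720763 0.1956685207180756
[ 0.46   -0.2678  0.022 ]
[ 0.6456 -0.301   0.022 ]
```

Call:
{"fn": "apply_moves", "kwargs": {"rows": [[[0.7, 1, -0.4], [0, 0, 0], 0], [[0.65, 2, -0.4], [0, 0, 0], 0], [[0, 2.5, 0], [0, 0, 0], 0], [[0, 2.5, 0], [0, 0, 0], 0], [[0, 2.5, 0], [0, 0, 0], 0], [[0, 2, 0], [0, 0, 0], 0], [[0, 1.5, 0], [0, 0, 0], 0], [[0, 0.7, 0], [0, 0, 0], 0], [[0, 0, 0], [0, 0, 0], 0]]}}

```text
clock: 16.0
tcp_pos: [0.5428, -0.3363, 0.0403]
tool_rot: [-1.489, 0.588, -0.584]
force: [0.6, 0.6, 0.4]
finger_gap: 0.0127
```

Call:
{"fn": "apply_moves", "kwargs": {"rows": [[[0, 0.2, 0], [0, 0, 0], 0], [[0, 0.2, 0], [0, 0, 0], 0], [[0, 0.15, 0], [0, 0, 0], 0], [[0, 0, 0], [0, 0, 0], 0]]}}

```text
clock: 16.4
tcp_pos: [0.5437, -0.3377, 0.0366]
tool_rot: [-1.49, 0.587, -0.588]
force: [-1.3, -0.2, -0.2]
finger_gap: 0.0126
```

Call:
{"fn": "apply_moves", "kwargs": {"rows": [[[0, 0.15, 0], [0, 0, 0], 0], [[0, 0.15, 0], [0, 0, 0], 0], [[0, 0, 0], [0, 0, 0], 0]]}}

```text
clock: 16.7
tcp_pos: [0.5434, -0.3374, 0.033]
tool_rot: [-1.49, 0.587, -0.587]
force: [0.1, 0.0, -0.5]
finger_gap: 0.0129
```

Call:
{"fn": "apply_moves", "kwargs": {"rows": [[[0, 0.15, 0], [0, 0, 0], 0], [[0, 0.1, 0], [0, 0, 0], 0], [[0, 0, 0], [0, 0, 0], 0]]}}

```text
clock: 17.0
tcp_pos: [0.5434, -0.3374, 0.0305]
tool_rot: [-1.49, 0.587, -0.587]
force: [-0.6, 0.0, -0.5]
finger_gap: 0.0125
```

Call:
{"fn": "apply_moves", "kwargs": {"rows": [[[0, 0.1, 0], [0, 0, 0], 0], [[0, 0.1, 0], [0, 0, 0], 0], [[0, 0, 0], [0, 0, 0], 0]]}}

```text
clock: 17.3
tcp_pos: [0.5435, -0.3375, 0.0287]
tool_rot: [-1.49, 0.587, -0.587]
force: [-0.4, -1.1, -0.3]
finger_gap: 0.0128
```

Call:
{"fn": "apply_moves", "kwargs": {"rows": [[[0, 0.1, 0], [0, 0, 0], 0], [[0, 0, 0], [0, 0, 0], 0]]}}

```text
clock: 17.5
tcp_pos: [0.5437, -0.3376, 0.0286]
tool_rot: [-1.49, 0.587, -0.588]
force: [-0.7, 1.1, 4.6]
finger_gap: 0.0126
```

Contact (4.6 N) at the expected height. I release it.

Call:
{"fn": "apply_moves", "kwargs": {"force": 20, "rows": [[[0, 0, 0], [0, 0, 0], 0.3], [[0, 0, 0], [0, 0, 0], 0.5], [[0, 0, 0], [0, 0, 0], 0.7], [[0, 0, 0], [0, 0, 0], 0.7], [[0, 0, 0], [0, 0, 0], 0.7], [[0, -2, 0], [0, 0, 0], 0.7], [[0, -4, 0], [0, 0, 0], 1], [[0, -4, 0], [0, 0, 0], 1], [[0, -4, 0], [0, 0, 0], 1], [[0, -3, 0], [0, 0, 0], 1]]}}

```text
clock: 18.5
tcp_pos: [0.5441, -0.3379, 0.2008]
tool_rot: [-1.491, 0.585, -0.59]
force: [1.0, -0.9, -0.4]
finger_gap: 0.0854
```

```bash
python3 -c "
from h import *
show()
st=status.get_state();d=imaging.camera('wrist');t=imaging.camera('top');pickle.dump((d,st),open('w6.pkl','wb'));cv2.imwrite('pics/w6.png',np.hstack([d['pixels'][60:360,130:430],cv2.resize(t['pixels'][140:260,290:440],(375,300))]))
for c in('top','wrist'):print([(round(r['p'],2),r['bbox']) for r in nets.trace(c,'spinner_grip')])
# jaw yaw for blade
plan([.5222,.2132,.20],0,20)"
```

```text
t 18.5 p [ 0.5441 -0.3379  0.2008] q [-0.655  0.516  0.302  1.354 -0.     0.096] gap 0.0854 F [ 1.  -0.9 -0.4]
[[ 0.731  0.002  0.682]
 [-0.682 -0.002  0.731]
 [ 0.003 -1.     0.   ]]
jaw yaw 0.82
[(0.92, [384.3, 191.4, 408.1, 216.2]), (0.45, [178.9, 253.8, 195.0, 271.1])]
[(0.74, [255.6, 149.0, 306.4, 228.8])]
turn/row 0.0
[-1.96, -0.01, 1.94]
[-1.96, -0.01, 1.94]
[-1.96, -0.01, 1.94]
[-1.96, -0.01, 1.94]
[-1.96, -0.01, 1.94]
[-1.96, -0.01, 1.94]
[-1.96, -0.01, 1.94]
[-1.96, -0.01, 1.94]
[-1.96, -0.01, 1.94]
[-1.96, -0.01, 1.94]
[-1.96, -0.01, 1.94]
[-1.96, -0.01, 1.94]
[-1.96, -0.01, 1.94]
[-1.96, -0.01, 1.94]
[-1.96, -0.01, 1.94]
[-1.96, -0.01, 1.94]
[-1.96, -0.01, 1.94]
[-1.96, -0.01, 1.94]
[-1.96, -0.01, 1.94]
[-1.96, -0.01, 1.94]
```

View pics/w6.png

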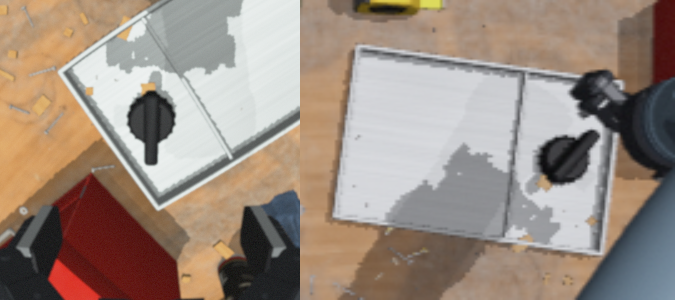

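The spinner stands upright in the small section, at (152,122) in the left crop and (563,160) in the right one. Now the blade: its paddles lie at about 36° and -54°, so the jaws go between them at yaw ≈ 1.41.

Call:
{"fn": "apply_moves", "kwargs": {"rows": [[[-1, 0, 1], [0, 0, 0], 1], [[-2, 0, 2], [0, 0, 0], 1], [[-2.5, 0, 2.5], [0, 0, 0], 1], [[-2.5, 0, 2.5], [0, 0, 0], 1], [[-2.5, 0, 2.5], [0, 0, 0], 1], [[-2.5, 0, 2.5], [0, 0, 0], 1], [[-2.5, 0, 2.5], [0, 0, 0], 1], [[-2.5, 0, 2.5], [0, 0, 0], 1], [[-2.5, 0, 2.5], [0, 0, 0], 1], [[-2.5, 0, 2.5], [0, 0, 0], 1]]}}

```text
clock: 19.7
tcp_pos: [0.53, -0.0099, 0.1958]
tool_rot: [-1.491, 0.59, -0.584]
force: [0.6, 0.1, 0.7]
finger_gap: 0.0853
```

Call:
{"fn": "apply_moves", "kwargs": {"rows": [[[-2.5, 0, 2.5], [0, 0, 0], 1], [[-2.5, 0, 2.5], [0, 0, 0], 1], [[-2.5, 0, 2.5], [0, 0, 0], 1], [[-2.5, 0, 2.5], [0, 0, 0], 1], [[-2.5, 0, 2.5], [0, 0, 0], 1], [[-2.5, 0, 2.5], [0, 0, 0], 1], [[-1, 0, 0.8], [0, 0, 0], 1], [[0, 0, 0], [0, -0.1, 0], 1], [[0, 0, 0], [0, -0.14, 0], 1], [[0, 0, 0], [0, -0.14, 0], 1]]}}

```text
clock: 20.7
tcp_pos: [0.5214, 0.212, 0.1962]
tool_rot: [-1.554, 0.288, -0.284]
force: [-0.3, 0.1, -0.0]
finger_gap: 0.0853
```

Call:
{"fn": "apply_moves", "kwargs": {"rows": [[[0, 0, 0], [0, -0.14, 0], 1], [[0, 0, 0], [0, -0.07, 0], 1], [[0, 0, 0], [0, 0, 0], 1], [[0, 0, 0], [0, 0, 0], 1]]}}

```text
clock: 21.1
tcp_pos: [0.5221, 0.2119, 0.1968]
tool_rot: [-1.568, 0.129, -0.126]
force: [-0.2, 0.5, 0.7]
finger_gap: 0.0857
```

```bash
python3 -c "
from h import *
show();plan([.522,.213,.062],0,1)
st=status.get_state();d=imaging.camera('wrist');pickle.dump((d,st),open('w7.pkl','wb'))
m=[(r['p'],r['bbox'],r['mask']) for r in nets.trace('wrist','blade_hub')]
for p,b,k in m[:2]:
  print(p,b,watz(d,st,((b[0]+b[2])/2,(b[1]+b[3])/2),.062))
cv2.imwrite('pics/w7.png',d['pixels'])"
```

```text
t 21.1 p [0.5221 0.2119 0.1968] q [ 0.273  0.356  0.045  1.262 -0.     0.436] gap 0.0857 F [-0.2  0.5  0.7]
[[ 0.987 -0.002  0.162]
 [-0.162 -0.001  0.987]
 [-0.002 -1.    -0.001]]
jaw yaw 1.4082
turn/row 0.0
[-0.01, 13.48, 0.12]
0.73 [214.9, 120.3, 347.8, 243.9] [0.5167 0.2134 0.062 ]
```

```bash
python3 -c "
from h import *
d,st=pickle.load(open('w7.pkl','rb'));imaging.camera('wrist');k=nets.trace('wrist','blade_hub')[0]['mask']
a=np.radians(np.arange(0,360,10))
for r in(.045,.06,.07):
  P=np.array([.522,.213,.06])+np.c_[r*np.cos(a),r*np.sin(a),0*a];u=wproj(d,st,P).round().astype(int)
  print(r,''.join('#' if k[v,c] else '.' for c,v in u))"
```

```text
0.045 .######....#####...######...######..
0.06 ..#####....#####...######...######..
0.07 ...###.....####.....####.....####...
```

Call:
{"fn": "apply_moves", "kwargs": {"rows": [[[0, 1, 0.12], [0, -0.07, 0], 1], [[0, 2, 0], [0, 0, 0], 1], [[0, 2.5, 0], [0, 0, 0], 1], [[0, 2.5, 0], [0, 0, 0], 1], [[0, 2.5, 0], [0, 0, 0], 1], [[0, 1.5, 0], [0, 0, 0], 1], [[0, 0.8, 0], [0, 0, 0], 1], [[0, 0.6, 0], [0, 0, 0], 1], [[0, 0, 0], [0, 0, 0], 1]]}}

```text
clock: 22.2
tcp_pos: [0.5232, 0.2134, 0.0635]
tool_rot: [-1.57, 0.072, -0.071]
force: [-0.5, 0.6, -0.4]
finger_gap: 0.0853
```

Call:
{"fn": "apply_moves", "kwargs": {"force": 20, "rows": [[[0, 0, 0], [0, 0, 0], 0.4], [[0, 0, 0], [0, 0, 0], 0.4], [[0, 0, 0], [0, 0, 0], 0.4], [[0, 0, 0], [0, 0, 0], 0.4], [[0, 0, 0], [0, 0, 0], 0.4]]}}

```text
clock: 22.7
tcp_pos: [0.5235, 0.2135, 0.064]
tool_rot: [-1.57, 0.071, -0.072]
force: [-0.5, -0.1, -0.0]
finger_gap: 0.034
```

The gap followed the 0.4 command (34 mm), so the pads are not on the hub. I'll look before going lower.

```bash
python3 -c "
from h import *
d=imaging.camera('wrist');s=imaging.camera('scene');st=status.get_state();pickle.dump((d,st,s),open('w8.pkl','wb'))
P=np.array([.522,.213,0]);pts=P+np.array([[0,0,.094],[0,0,.123],[0,0,.066]])
print('tcp',proj(s,st['tcp_pos']),wproj(d,st,st['tcp_pos']+1e-6),'hubtop,spigot,paddle',proj(s,pts),wproj(d,st,pts))
g=lambda a,w:cv2.resize(cv2.LUT(a,(255*(np.arange(256)/255)**.5).astype('uint8')),w,interpolation=2)
cv2.imwrite('pics/w8.png',np.hstack([g(d['pixels'][100:340,170:390],(400,436)),g(s['pixels'][200:309,200:300],(400,436))]))"
```

```text
tcp [[250.01470444 276.72600957]] [[280.38194351 243.94904299]] hubtop,spigot,paddle [[249.67995174 268.05148315]
 [248.7213318  259.23972878]
 [250.56839931 276.21820433]] [[279.14776802 266.09630497]
 [278.84725068 298.05373615]
 [279.36540528 243.41068653]]
```

View pics/w8.png

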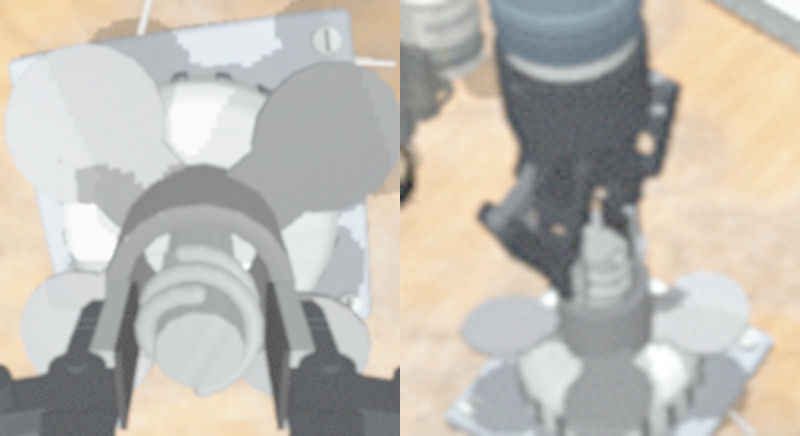

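The pads stand just above the hub rim on either side of the spigot, and there is still room above the spigot. I'll open, go about 15 mm lower while watching the force, and close.

Call:
{"fn": "apply_moves", "kwargs": {"rows": [[[0, 0, 0], [0, 0, 0], 1], [[0, 0, 0], [0, 0, 0], 1], [[0, 0, 0], [0, 0, 0], 1], [[0, 0, 0], [0, 0, 0], 1], [[0, 0.5, 0], [0, 0, 0], 1], [[0, 0.4, 0], [0, 0, 0], 1], [[0, 0, 0], [0, 0, 0], 1]]}}

```text
clock: 23.5
tcp_pos: [0.5225, 0.2132, 0.0537]
tool_rot: [-1.57, 0.073, -0.07]
force: [-0.5, 0.2, 0.8]
finger_gap: 0.0853
```

Call:
{"fn": "apply_moves", "kwargs": {"rows": [[[0, 0.3, 0], [0, 0, 0], 1], [[0, 0.3, 0], [0, 0, 0], 1], [[0, 0, 0], [0, 0, 0], 1]]}}

```text
clock: 23.8
tcp_pos: [0.5229, 0.2133, 0.0482]
tool_rot: [-1.57, 0.072, -0.071]
force: [0.1, -0.6, 0.5]
finger_gap: 0.0853
```

Call:
{"fn": "apply_moves", "kwargs": {"rows": [[[0, 0, 0], [0, 0, 0], 0.5], [[0, 0, 0], [0, 0, 0], 0.5], [[0, 0, 0], [0, 0, 0], 0.5], [[0, 0, 0], [0, 0, 0], 0.5], [[0, 0, 0], [0, 0, 0], 0.5]]}}

```text
clock: 24.3
tcp_pos: [0.5235, 0.2134, 0.0492]
tool_rot: [-1.57, 0.071, -0.072]
force: [-1.1, -1.7, 4.0]
finger_gap: 0.0533
```

Hub gripped at 53 mm. Now I firm up the grip and lift slowly.

Call:
{"fn": "apply_moves", "kwargs": {"force": 60, "rows": [[[0, 0, 0], [0, 0, 0], 0.4], [[0, 0, 0], [0, 0, 0], 0.4], [[0, 0, 0], [0, 0, 0], 0.4], [[0, -0.2, 0], [0, 0, 0], 0.4], [[0, -0.4, 0], [0, 0, 0], 0.4], [[0, -0.4, 0], [0, 0, 0], 0.4], [[0, 0, 0], [0, 0, 0], 0.4]]}}

```text
clock: 25.0
tcp_pos: [0.5237, 0.2136, 0.0591]
tool_rot: [-1.569, 0.071, -0.072]
force: [-0.0, 0.5, -2.4]
finger_gap: 0.0515
```

Call:
{"fn": "apply_moves", "kwargs": {"rows": [[[0, -0.8, 0], [0, 0, 0], 0.4], [[0, -1.2, 0], [0, 0, 0], 0.4], [[0, -1.5, 0], [0, 0, 0], 0.4], [[0, -1.5, 0], [0, 0, 0], 0.4], [[0, -1.5, 0], [0, 0, 0], 0.4], [[0, -1.5, 0], [0, 0, 0], 0.4], [[0, -1.2, 0], [0, 0, 0], 0.4], [[0, -0.6, 0], [0, 0, 0], 0.4], [[0, 0, 0], [0, 0, 0], 0.4]]}}

```text
clock: 25.9
tcp_pos: [0.5241, 0.2137, 0.1579]
tool_rot: [-1.569, 0.07, -0.073]
force: [0.6, -0.7, -1.5]
finger_gap: 0.0511
```

```bash
python3 -c "
from h import *
show();plan([.5675,-.188,.165],0,16)
s=imaging.camera('scene');cv2.imwrite('pics/s9.png',cv2.resize(s['pixels'][170:330,170:350],(540,480),interpolation=2))
print([(round(r['p'],2),r['bbox']) for r in nets.trace('scene','blade_hub')])"
```

```text
t 25.9 p [0.5241 0.2137 0.1579] q [ 0.275  0.37  -0.035  1.164 -0.     0.366] gap 0.0511 F [ 0.6 -0.7 -1.5]
[[ 0.996  0.002  0.091]
 [-0.091  0.001  0.996]
 [ 0.002 -1.     0.001]]
jaw yaw 1.48
turn/row 0.0
[0.5, -0.04, -2.48]
[0.5, -0.04, -2.48]
[0.5, -0.04, -2.48]
[0.5, -0.04, -2.48]
[0.5, -0.04, -2.48]
[0.5, -0.04, -2.48]
[0.5, -0.04, -2.48]
[0.5, -0.04, -2.48]
[0.5, -0.04, -2.48]
[0.5, -0.04, -2.48]
[0.5, -0.04, -2.48]
[0.5, -0.04, -2.48]
[0.5, -0.04, -2.48]
[0.5, -0.04, -2.48]
[0.5, -0.04, -2.48]
[0.5, -0.04, -2.48]
[(0.95, [210.2, 219.3, 286.3, 280.4]), (0.18, [270.4, 143.4, 386.8, 224.4])]
```

The blade's box in the scene view has moved up and the weight shows on the wrist, so it is lifted. I'll carry it to the big section.

Call:
{"fn": "apply_moves", "kwargs": {"rows": [[[0.2, 0, -1], [0, 0, 0], 0.4], [[0.4, 0, -2], [0, 0, 0], 0.4], [[0.5, 0, -2.6], [0, 0, 0], 0.4], [[0.5, 0, -2.6], [0, 0, 0], 0.4], [[0.5, 0, -2.6], [0, 0, 0], 0.4], [[0.5, 0, -2.6], [0, 0, 0], 0.4], [[0.5, 0, -2.6], [0, 0, 0], 0.4], [[0.5, 0, -2.6], [0, 0, 0], 0.4], [[0.5, 0, -2.6], [0, 0, 0], 0.4], [[0.5, 0, -2.6], [0, 0, 0], 0.4]]}}

```text
clock: 27.0
tcp_pos: [0.5467, -0.0295, 0.1559]
tool_rot: [-1.57, 0.073, -0.07]
force: [0.7, -0.3, -2.3]
finger_gap: 0.051
```

Call:
{"fn": "apply_moves", "kwargs": {"rows": [[[0.5, 0, -2.6], [0, 0, 0], 0.4], [[0.5, 0, -2.6], [0, 0, 0], 0.4], [[0.5, 0, -2.6], [0, 0, 0], 0.4], [[0.5, 0, -2.6], [0, 0, 0], 0.4], [[0.5, 0, -2.6], [0, 0, 0], 0.4], [[0.5, 0, -2], [0, 0, 0], 0.4], [[0.3, 0, -1], [0, 0, 0], 0.4], [[0, 0, 0], [0, 0, 0], 0.4], [[0, 0, 0], [0, 0, 0], 0.4]]}}

```text
clock: 27.9
tcp_pos: [0.5654, -0.1895, 0.1563]
tool_rot: [-1.569, 0.072, -0.07]
force: [0.1, 1.6, -2.2]
finger_gap: 0.051
```

```bash
python3 -c "
from h import *
show();plan([.567,-.188,.10],0,1)
t=imaging.camera('top')
for r in nets.trace('top','blade_hub')[:2]:
  b=r['bbox'];print(r['p'],b,atz(t,((b[0]+b[2])/2,(b[1]+b[3])/2),.165))"
```

```text
t 27.9 p [ 0.5654 -0.1895  0.1563] q [-0.43   0.435  0.059  1.196  0.    -0.339] gap 0.051 F [ 0.1  1.6 -2.2]
[[ 0.996 -0.001  0.091]
 [-0.091  0.001  0.996]
 [-0.001 -1.     0.001]]
jaw yaw 1.48
turn/row 0.0
[0.16, 5.63, 0.16]
0.64 [321.8, 169.8, 353.6, 218.5] [ 0.56185428 -0.15570768  0.165     ]
```

Call:
{"fn": "apply_moves", "kwargs": {"rows": [[[0.16, 1, 0.16], [0, 0, 0], 0.4], [[0, 2, 0], [0, 0, 0], 0.4], [[0, 2.5, 0], [0, 0, 0], 0.4], [[0, 2.5, 0], [0, 0, 0], 0.4], [[0, 2.5, 0], [0, 0, 0], 0.4], [[0, 2, 0], [0, 0, 0], 0.4], [[0, 1, 0], [0, 0, 0], 0.4], [[0, 0.5, 0], [0, 0, 0], 0.4], [[0, 0, 0], [0, 0, 0], 0.4]]}}

```text
clock: 28.9
tcp_pos: [0.5675, -0.1882, 0.0165]
tool_rot: [-1.569, 0.071, -0.07]
force: [0.1, -0.4, -1.4]
finger_gap: 0.0505
```

Call:
{"fn": "apply_moves", "kwargs": {"rows": [[[0, 0.3, 0], [0, 0, 0], 0.4], [[0, 0.3, 0], [0, 0, 0], 0.4], [[0, 0.15, 0], [0, 0, 0], 0.4], [[0, 0, 0], [0, 0, 0], 0.4]]}}

```text
clock: 29.3
tcp_pos: [0.5677, -0.1887, 0.0094]
tool_rot: [-1.57, 0.071, -0.072]
force: [0.1, 0.2, -1.9]
finger_gap: 0.0514
```

Call:
{"fn": "apply_moves", "kwargs": {"rows": [[[0, 0.1, 0], [0, 0, 0], 0.4], [[0, 0.1, 0], [0, 0, 0], 0.4], [[0, 0, 0], [0, 0, 0], 0.4]]}}

```text
clock: 29.6
tcp_pos: [0.5675, -0.1886, 0.0072]
tool_rot: [-1.57, 0.071, -0.071]
force: [1.1, -0.1, -1.8]
finger_gap: 0.0511
```

Call:
{"fn": "apply_moves", "kwargs": {"rows": [[[0, 0.1, 0], [0, 0, 0], 0.4], [[0, 0.1, 0], [0, 0, 0], 0.4], [[0, 0, 0], [0, 0, 0], 0.4]]}}

```text
clock: 29.9
tcp_pos: [0.5675, -0.1886, 0.0051]
tool_rot: [-1.57, 0.071, -0.071]
force: [0.3, 0.3, -1.7]
finger_gap: 0.0509
```

Call:
{"fn": "apply_moves", "kwargs": {"rows": [[[0, 0.1, 0], [0, 0, 0], 0.4], [[0, 0.05, 0], [0, 0, 0], 0.4], [[0, 0, 0], [0, 0, 0], 0.4]]}}

```text
clock: 30.2
tcp_pos: [0.5676, -0.1886, 0.0038]
tool_rot: [-1.57, 0.071, -0.071]
force: [-1.0, -0.2, -0.9]
finger_gap: 0.0513
```

Call:
{"fn": "apply_moves", "kwargs": {"rows": [[[0, 0.1, 0], [0, 0, 0], 0.4], [[0, 0, 0], [0, 0, 0], 0.4]]}}

```text
clock: 30.4
tcp_pos: [0.5676, -0.1886, 0.0038]
tool_rot: [-1.57, 0.071, -0.072]
force: [-2.9, 0.9, 5.6]
finger_gap: 0.0516
```

Contact (5.6 N). I release and rise.

Call:
{"fn": "apply_moves", "kwargs": {"force": 20, "rows": [[[0, 0, 0], [0, 0, 0], 0.75], [[0, 0, 0], [0, 0, 0], 1], [[0, 0, 0], [0, 0, 0], 1], [[0, 0, 0], [0, 0, 0], 1], [[0, 0, 0], [0, 0, 0], 1], [[0, -1, 0], [0, 0, 0], 1], [[0, -3, 0], [0, 0, 0], 1], [[0, -4, 0], [0, 0, 0], 1], [[0, -4, 0], [0, 0, 0], 1], [[0, -4, 0], [0, 0, 0], 1]]}}

```text
clock: 31.4
tcp_pos: [0.5674, -0.1885, 0.1651]
tool_rot: [-1.57, 0.071, -0.072]
force: [1.1, 0.1, -0.2]
finger_gap: 0.0856
```

Call:
{"fn": "apply_moves", "kwargs": {"rows": [[[0, -2, 0], [0, 0, 0], 1], [[0, 0, 0], [0, 0, 0], 1], [[0, 0, 0], [0, 0, 0], 1]]}}

```text
clock: 31.7
tcp_pos: [0.5679, -0.1887, 0.1831]
tool_rot: [-1.57, 0.071, -0.072]
force: [-0.1, 0.0, -0.2]
finger_gap: 0.0854
```

```bash
python3 -c "
from h import *
show()
st=status.get_state();d=imaging.camera('wrist');s=imaging.camera('scene');cv2.imwrite('pics/w10.png',np.hstack([cv2.resize(d['pixels'][0:360,60:500],(440,360)),cv2.resize(s['pixels'][120:280,230:400],(360,360))]))
for r in nets.trace('wrist','blade_hub')[:1]:
  b=r['bbox'];print(r['p'],b,watz(d,st,((b[0]+b[2])/2,(b[1]+b[3])/2),.015))
t=pickle.load(open('scene.pkl','rb'))
for q in('oil_can','tape_electrical','tape_measure'):print(q,[(round(r['p'],2),r['bbox']) for r in nets.trace('scene',q)][:2])"
```

```text
t 31.7 p [ 0.5679 -0.1887  0.1831] q [-0.427  0.429  0.119  1.26  -0.    -0.336] gap 0.0854 F [-0.1  0.  -0.2]
[[ 0.996  0.001  0.091]
 [-0.091 -0.001  0.996]
 [ 0.001 -1.    -0.   ]]
jaw yaw 1.48
0.72 [221.1, 116.1, 343.8, 232.0] [ 0.5619 -0.1862  0.015 ]
oil_can [(0.91, [228.0, 156.3, 253.4, 219.2]), (0.65, [214.1, 260.6, 292.3, 327.8])]
tape_electrical [(0.85, [185.0, 233.4, 206.6, 255.0])]
tape_measure [(0.74, [251.9, 165.6, 278.0, 192.5]), (0.7, [209.9, 254.8, 291.7, 331.7])]
```

View pics/w10.png

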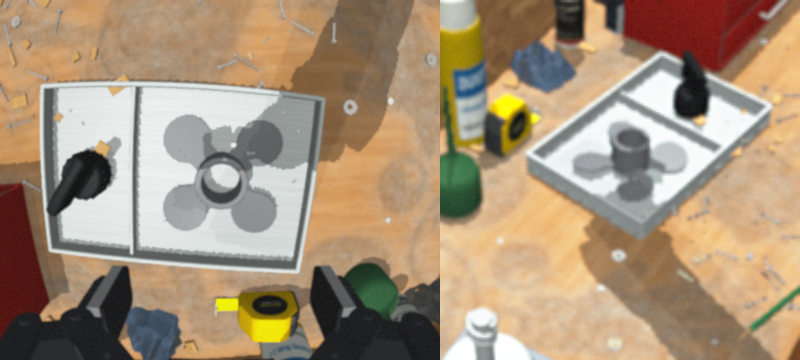

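The blade lies flat and central in the big section, at (222,178) in the left crop. The spinner stands upright in the small section, at (85,175). I hand the job in.

```bash
python3 -c "
from h import *
print(job.sign_off())"
```

```text
the job is handed in; nothing more can be done
None
```

The job is handed in, with both parts placed and released, at about 32 s of the 72 s allowed.

- **Spinner:** I turned it about 3.9 rad clockwise, climbing with the thread; the wrist force I read stayed under 5 N. I lifted it clear with the blade still on the motor. It was set down on contact (4.6 N) in the small section and stands upright, fin up.
- **Blade:** I lifted it off the spigot and set it down on contact (5.6 N) in the big section. It lies flat, and the hub reads about 6 mm from the section's centre.
- **Other checks:** The gripper is open and clear of everything. The oil can and tape measure look unmoved in the last pictures. The tape roll was only located by the network, but the arm never went near it.

**Did not go as expected:**
- The first close on the spinner and the first close on the hub both missed, because the fingertips sat higher than the reported tool point suggested. I lowered 15–20 mm and gripped both without disturbing anything. I did not find the cause of the height difference.
- I viewed 12 pictures, two over the budget of 10.

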